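# Put the open glassware in its holders

## Robot

A 6-joint arm with a two-finger parallel gripper is mounted at the origin on a cart in front of the work surface, level with it; the furniture and walls round the work are solid. World frame = base frame: x ahead of the robot, y to its left, z up, the work surface at z = 0. Lengths are in m, angles in rad, forces in N, time in s.
With the tool pointing down it reaches from about 0.35 to 0.975 m from the base axis. Payload 4.9 kg.
Tool frame: the origin (TCP) lies at the very end of the fingers, on their centre line; the grasp point (between the pads) lies 19 mm behind it; z points along the fingers, y is the line along which they close (so a half turn about z gives the same grasp; the last joint's range is limited). The gripper opens to 85 mm and grips with 20 to 120 N. Pads are 22 mm wide; open, the fingers measure 114 mm over their backs; the gripper's body (76 mm by 85 mm) begins 54 mm behind the grasp point. The pads swing forward as they close: fully open they stand 13 mm farther back than shut.
Start: joints at [1.146, 0.053, 1.613, -0, 1.476, -0.119], TCP at [0.188, 0.596, 0.231] pointing down, gripper open.
Joint ranges: [-3.01, 3.01], [-1.01, 2.22], [0.06, 2.58], [-1.02, 4.17], [0.09, 2.62], [-3.14, 3.14]. Speed limits (rad/s): [2.57, 2.57, 3.14, 3.14, 3.14, 3.14].

## Interface

Orientations are given as a unit quaternion [w, x, y, z].
In Python, from plant import manip, vision, order gives the robot as it stands.
- The arm moves only by the tool play_rows, never from a script. Its argument "steps" is a list that holds one entry, the list of rows, each a list of 6 numbers: the shift along the tool's x, y, z in mm, then the turn, a rotation vector about the tool's x, y, z in degrees. A call has 1 to 12 rows; each row is the pose to reach, as a shift and turn from the pose commanded when the call began, along the tool's axes at that moment; what a row does not reach only later rows make up. A row lasts 1/12 s, in which the tool goes at most 41.7 mm and 7.16 degrees, less where a joint would pass 70% of its speed; a pose out of reach is approached as far as the arm can. A call with a gripper value outside its range is refused whole. "claw" is the gripper's target within -1 to 1 (fully open at 1, half-way at 0, shut at -1), set as the call begins (left out, the last holds). The fingers move at their own pace and stop on an object; the grip force is fixed at half the most. Time passes only in rows, so rows that repeat a pose let the fingers close. It gives the time, the measured TCP pose, the force, the opening and the grip force at its end, in the units of the state.
- manip.state(): the state, without advancing time (a new reading comes with each control period).
- vision.grab_frame(name): name is "side" or "top" or "wrist"; returns (picture, depth): 384x512x3 uint8, blue, green, red; 384x512 float32, m along the optical axis (not along the pixel's ray), 0 where there is no reading.
- vision.camera_info(name): a dict with "K" (3x3 intrinsics, pixels), "k1" (the pictures are not rectified: a ray, as slopes to the right and down, at radius r is drawn at 1 + k1 r^2 times it, then the intrinsics apply), "eye" and "orientation" of the camera in the world; the wrist camera has in their place "T_tool_cam" (4x4, takes a point from camera to tool coordinates, whose origin is the TCP and whose axes are the flange's). Camera axes: x right, y down, z forward; pixel columns grow to the right and rows downward; lengths in m; the calibration is good to about 2 mm. A picture is of the moment at which its call begins: read the wrist's pose just before it. camera_info takes no time and is no camera call.
- order.job_done(): hands the job in; it is judged then, once.
The state is a dict: "time": time; "joint_pos": joint angles; "joint_vel": joint speeds; "joint_efforts": joint torques, N m; "tool_pos": TCP position; "tool_rot": TCP orientation; "contact_force": force on the tool from outside, world axes, zero at the start; "ft_torque": the same for the moment, N m; "gripper_width": opening from 0.0 (shut) to 1.0 (fully open); "grasp_force": force on a finger pad.
Only numpy, scipy, OpenCV 4.12 (cv2) and the standard library are available. Lean on these libraries where they do the work, as an engineer would, in place of code of your own. Each camera call takes 0.05 s, during which the arm holds its last target. There are 200 camera calls.

## Task

Pick out the three pieces of open glassware and stand each upright in the recess of its own white holder on the draining mat: the small beaker in the small round one, the large beaker in the large round one, the measuring cylinder in the square one. Work from the shortest to the tallest (small beaker, large beaker, cylinder), keep the glass upright and set it down rather than dropping it. Leave the capped bottle and the carton where they stand.

Things in the scene. Friction and masses are not known exactly. Their poses are not given: they have to be found in the camera images.
- small_beaker: small clear glass beaker with a spout, open at the top, 60 mm high, 46 across the rim (about 42 at the foot), upright on the worktop; origin at the centre of its underside, z up. Grip it round the outside, about 40 mm above its underside.
- large_beaker: large clear glass beaker with a spout, open at the top, 72 mm high, 55 across the rim (about 49 at the foot), upright on the worktop; origin at the centre of its underside, z up. Grip it round the outside, about 45 mm above its underside.
- cylinder: measuring cylinder: clear tube 24 mm in diameter on a blue six-sided foot 47 x 53 and 7 thick, 168 mm high in all, upright on the worktop; origin at the centre of its underside, z up. Grip the tube, about 130 mm above its underside, so that the gripper's body stays clear of its top.
- small_holder: small round white holder, fixed: base disc 86 mm in diameter, 4 thick, on a draining mat 4 thick (base underside at world z = 4 mm); on the base a ring 10 high with inner diameter 62 and outer 72. Origin at the centre of its underside; floor of the recess 4, top of the ring 14 mm above the origin. It lies on the mat; the holders swap places from start to start.
- large_holder: large round white holder, fixed, like the small one: base disc 112 mm in diameter, ring inner diameter 76, outer 86; floor of the recess 4, top of the ring 14 mm above the origin (centre of its underside, at world z = 4 mm).
- square_holder: square white holder, fixed: base 94 x 94 mm, 4 thick, with a square rim 80 x 80 outside, 70 x 70 inside; floor of the recess 4, top of the rim 14 mm above the origin (centre of its underside, at world z = 4 mm). Its x and y axes run along its sides; the cylinder's foot fits in at any yaw.
- bottle: bystander, loose: closed lab bottle with a blue screw cap, 56 in diameter, 105 mm high, origin at the centre of its underside. Leave it alone.
- computer: obstacle, fixed: tall black computer case at the back right of the mat, 302 (x) x 162 (y) x 427 mm high; keep arm and gripper clear of it when carrying from one side to the other (pass between it and the robot). More than 150 mm to the right of its origin the open door of a tall instrument stands in the way: keep the gripper left of that. Origin at the centre of its underside.
- carton: bystander, loose: small carton 52 (its x) x 62 (its y) x 66 mm high, origin at the centre of its underside. Leave it alone.
Mind the look-alikes: they are no part of the job. What is shaped like the square_holder but turquoise is not meant.

How it is judged:
By the outcome, as a careful person would: the job done as asked, in the order asked, and still so for the second after the job is handed in, with the robot touching nothing.
It also fails if it takes over 93 s, if anything falls off the work surface, if the arm or the gripper's body presses on something with over 40 N, if the wrist force passes 120 N, or if a joint passes its speed limit or range.

## Working session

There is one attempt and no reset: what is moved stays moved. The work goes in short steps, Python scripts to look and compute and a tool call to move; the robot and the scene stay as the last step left them, time stands still between calls to the robot, and variables do not carry over. Pictures are saved under pics/ and viewed, at most 14 in all, crops included, and the job is handed in when it is done.

Besides the shell and the picture viewer there is one more tool, called after "Request:" as name([rows], argument=value, ...), one row to a line, values as JSON. play_rows: Moves the arm, as the interface text tells. Its arguments: {"type":"object","properties":{"steps":{"type":"array"},"claw":{"type":"number"}},"required":["steps"]}

```bash
mkdir -p pics; ls; cat > h.py <<'E'
import numpy as np, cv2
from plant import manip, vision, order
from scipy.spatial.transform import Rotation as R
E
python3 - <<'E'
from h import *
s=manip.state();print(s)
for n in("top","side"):
    p,d=vision.grab_frame(n);cv2.imwrite(f"pics/{n}0.png",p);np.save(f"{n}0.npy",d);print(n,vision.camera_info(n))
print(vision.camera_info("wrist"))
E
```

```text
pics
{'time': 0.0, 'joint_pos': array([ 1.14601573e+00,  5.33728172e-02,  1.61428521e+00,  3.90657662e-05,
        1.47601911e+00, -1.19026986e-01]), 'joint_vel': array([ 0.00158958, -0.0003641 ,  0.00086545,  0.00117716, -0.00059503,
        0.00099021]), 'joint_efforts': array([ 2.08159960e-03, -3.93669748e+01, -3.70186400e+01,  1.92535563e-04,
        7.14686859e-03, -7.36853565e-06]), 'tool_pos': array([0.18787895, 0.59543903, 0.23005839]), 'tool_rot': array([-2.98640031e-04,  1.52283777e-01,  9.88336261e-01, -9.98731579e-04]), 'contact_force': array([-0.00404666, -0.57119591, -0.02292188]), 'ft_torque': array([-0.05883451,  0.04179804,  0.0177296 ]), 'grasp_force': 0.0, 'gripper_width': 0.9975543336121758}
top {'K': array([[462.00109949,   0.        , 254.61053598],
       [  0.        , 462.00109949, 187.92397798],
       [  0.        ,   0.        ,   1.        ]]), 'k1': -0.10782597494732837, 'eye': array([0.43455581, 0.04489791, 1.25859018]), 'orientation': array([ 0.0450549 , -0.70319347,  0.70898605, -0.02877123])}
side {'K': array([[466.47548316,   0.        , 259.63667542],
       [  0.        , 466.47548316, 185.37666556],
       [  0.        ,   0.        ,   1.        ]]), 'k1': -0.17454626496603498, 'eye': array([0.4399952 , 1.24905306, 1.10286929]), 'orientation': array([ 0.0245978 , -0.03755536,  0.91353044, -0.4042854 ])}
{'K': array([[280.85278033,   0.        , 254.77065458],
       [  0.        , 280.85278033, 196.32115984],
       [  0.        ,   0.        ,   1.        ]]), 'k1': -0.05266940872624466, 'T_tool_cam': array([[ 1.16185415e-04, -9.61797680e-01, -2.73761227e-01,
         6.93502640e-02],
       [ 9.99999977e-01,  1.61341618e-04, -1.42432813e-04,
        -3.82698254e-04],
       [ 1.81160629e-04, -2.73761204e-01,  9.61797677e-01,
        -1.42320090e-01],
       [ 0.00000000e+00,  0.00000000e+00,  0.00000000e+00,
         1.00000000e+00]])}
```

View pics/top0.png

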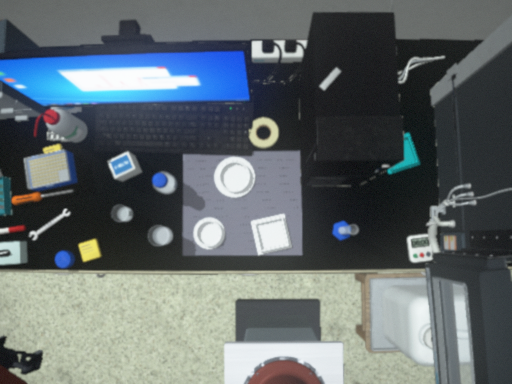

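View pics/side0.png

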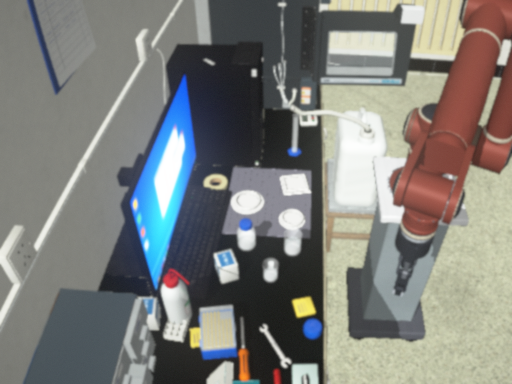

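Top view: small beaker near (122,213), large beaker (160,235), cylinder foot (341,230), small holder (209,233), large holder (234,177), square holder (270,233), bottle (163,182), carton (124,166). I'll enlarge the relevant area next.

```bash
cat >> h.py <<'E'
def cam(n,s=None):
    i=vision.camera_info(n)
    if n=="wrist":
        s=s or manip.state();q=s["tool_rot"];T=np.eye(4);T[:3,:3]=R.from_quat([*q[1:],q[0]]).as_matrix();T[:3,3]=s["tool_pos"]
        T=T@i["T_tool_cam"];return i,T[:3,:3],T[:3,3]
    q=i["orientation"];return i,R.from_quat([*q[1:],q[0]]).as_matrix(),i["eye"]
def dist(i):return np.array([i["k1"],0,0,0.])
def pix2z(c,uv,z):
    i,M,e=c
    p=cv2.undistortPoints(np.array([[uv]],float),i["K"],dist(i))[0,0]
    r=M@[*p,1];return e+r*(z-e[2])/r[2]
def proj(c,P):
    i,M,e=c
    return cv2.projectPoints((np.atleast_2d(P)-e)@M,np.zeros(3),np.zeros(3),i["K"],dist(i))[0][:,0]
E
python3 - <<'E'
from h import *
c=cam("top");print(proj(c,[[.188,.596,.231],[0,0,0],[.5,0,0]]))
for n,uv,z in [("sb",(122,213),.03),("lb",(160,235),.035),("cyl",(341,230),.007),("sh",(209,233),.018),("lh",(234,177),.018),("sq",(270,233),.018),("bottle",(159,180),.105),("comp",(350,142),.427)]: print(n,pix2z(c,uv,z).round(3))
p=cv2.imread("pics/top0.png")
cv2.imwrite("pics/a.png",cv2.resize(p[130:265,90:240],None,fx=5,fy=4.4,interpolation=3)[:, :])
cv2.imwrite("pics/b.png",cv2.resize(p[150:265,215:375],None,fx=5,fy=5,interpolation=3))
E
```

```text
[[ 24.31295304 344.66193056]
 [283.57263221 398.54292919]
 [281.75216482 212.01096091]]
sb [0.499 0.432 0.03 ]
lb [0.439 0.326 0.035]
cyl [ 0.449 -0.159  0.007]
sh [0.444 0.196 0.018]
lh [0.595 0.129 0.018]
sq [0.443 0.033 0.018]
bottle [0.578 0.314 0.105]
comp [ 0.605 -0.112  0.427]
```

View pics/a.png

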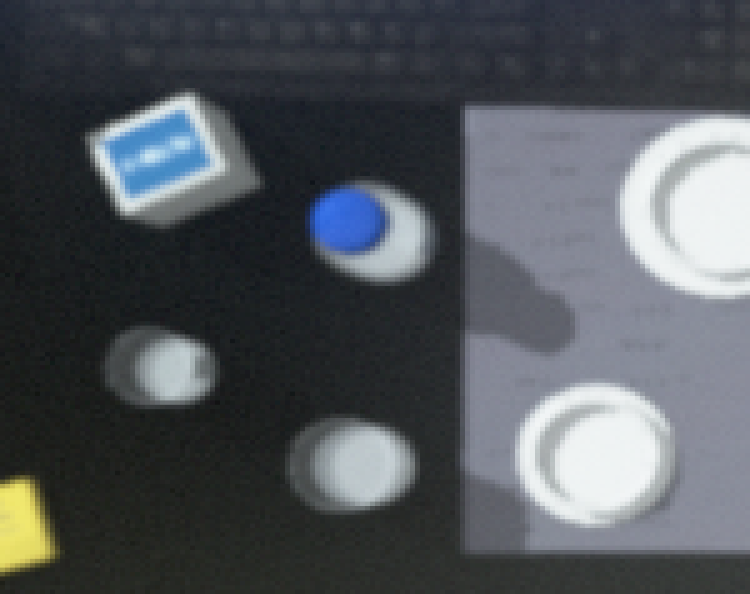

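View pics/b.png

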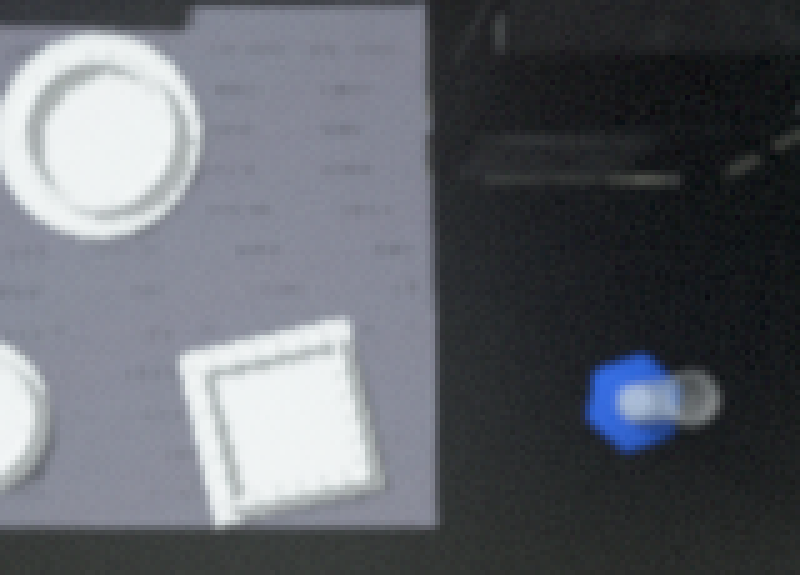

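Enlarged: small beaker's foot centre is at about full-image (124.8,214.1) and its rim at (119.4,213.4). The large beaker's foot is at (163.6,235.9) and its rim at (158.4,235.9). Holder bases are at (209.1,233.4), (234.8,177.2) and (271.6,234.2), and the cylinder foot is at (341.8,230.4).

```bash
python3 - <<'E'
from h import *
c=cam("top")
for n,uv,z in [("sb",(124.8,214.1),.002),("sbrim",(119.4,213.4),.06),("lb",(163.6,235.9),.002),("lbrim",(158.4,235.9),.072),("cyl",(341.8,230.4),.005),("cyltop",(354.5,229.6),.168),("sh",(209.1,233.4),.008),("lh",(234.8,177.2),.008),("sq",(271.6,234.2),.008),("compTL",(306,150),.427),("compTL2",(311,12),.427),("compTR",(400,150),.427),("compbl",(303,184),.0)]: print(n,pix2z(c,uv,z).round(3))
s=manip.state();q=s["tool_rot"];M=R.from_quat([*q[1:],q[0]]).as_matrix();print(M.round(3))
E
```

```text
sb [0.497 0.433 0.002]
sbrim [0.496 0.429 0.06 ]
lb [0.437 0.323 0.002]
lbrim [0.437 0.321 0.072]
cyl [ 0.448 -0.162  0.005]
cyltop [ 0.448 -0.165  0.168]
sh [0.443 0.197 0.008]
lh [0.596 0.127 0.008]
sq [0.44  0.028 0.008]
compTL [ 0.591 -0.031  0.427]
compTL2 [ 0.86  -0.047  0.427]
compTR [ 0.589 -0.203  0.427]
compbl [ 0.576 -0.059  0.   ]
[[-0.954  0.301 -0.001]
 [ 0.301  0.954 -0.002]
 [ 0.    -0.002 -1.   ]]
```

```bash
cat > to.py <<'E'
from h import *
import sys
def to(*t):
    s=manip.state();q=s["tool_rot"];M=R.from_quat([*q[1:],q[0]]).as_matrix()
    d=M.T@(np.array(t)-s["tool_pos"])*1000
    z=M.T@[0,0,-1.];print("t",round(s["time"],2),"pos",s["tool_pos"].round(4),"shift",d.round(1),"tilt deg",np.degrees(np.cross([0,0,1],z)).round(2),"w",round(s["gripper_width"],3),"F",s["contact_force"].round(1))
if __name__=="__main__":
    for a in sys.argv[1:]: to(*map(float,a.split(",")))
E
python3 to.py .497,.432,.16
```

```text
t 0.1 pos [0.1879 0.5955 0.2302] shift [-344.   -62.7   70.2] tilt deg [-0.1  -0.01  0.  ] w 0.998 F [0.4 1.4 0.3]
```

Request:
play_rows([
  [[-38, -7, 8, 0, 0, 0], [-76, -14, 16, 0, 0, 0], [-114, -21, 24, 0, 0, 0], [-152, -28, 31, 0, 0, 0], [-190, -35, 39, 0, 0, 0], [-228, -42, 47, 0, 0, 0], [-266, -49, 55, 0, 0, 0], [-304, -56, 63, 0, 0, 0], [-344, -63, 70, 0, 0, 0], [-344, -63, 70, 0, 0, 0], [-344, -63, 70, 0, 0, 0], [-344, -63, 70, 0, 0, 0]],
], claw=1)

```text
time: 1.1
tool_pos: [0.4968, 0.4323, 0.1607]
tool_rot: [-0.001, 0.153, 0.988, -0.0]
contact_force: [1.2, 0.1, 0.1]
gripper_width: 1.0
grasp_force: 0.0
```

```bash
python3 - <<'E'
from h import *
from to import to
to(.497,.432,.021)
c=cam("wrist");p,d=vision.grab_frame("wrist")
a=np.linspace(0,2*np.pi,40)
for r,z,x,y in[(.023,.06,.496,.431),(.021,0,.496,.431)]:
    P=np.c_[x+r*np.cos(a),y+r*np.sin(a),0*a+z]
    cv2.polylines(p,[proj(c,P).round().astype(int)],True,(0,0,255))
cv2.imwrite("pics/w1.png",p)
E
```

```text
t 1.1 pos [0.4968 0.4323 0.1607] shift [-4.000e-01 -1.000e-01  1.397e+02] tilt deg [-0.04 -0.06  0.  ] w 1.0 F [1.2 0.1 0.1]
```

View pics/w1.png

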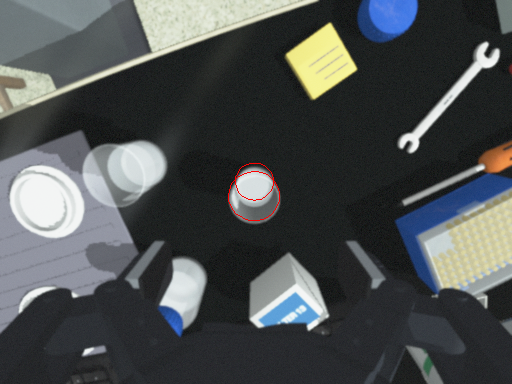

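The overlay drawn from my estimate sits on the small beaker at (254,193), so I'll descend and grip.

Request:
play_rows([
  [[0, 0, 35, 0, 0, 0], [0, 0, 70, 0, 0, 0], [0, 0, 100, 0, 0, 0], [0, 0, 125, 0, 0, 0], [0, 0, 140, 0, 0, 0], [0, 0, 140, 0, 0, 0], [0, 0, 140, 0, 0, 0]],
])

```text
time: 1.73
tool_pos: [0.4963, 0.433, 0.0214]
tool_rot: [-0.0, 0.152, 0.988, -0.0]
contact_force: [0.1, 1.2, 0.4]
gripper_width: 0.997
grasp_force: 0.0
```

Request:
play_rows([
  [[0, 0, 0, 0, 0, 0], [0, 0, 0, 0, 0, 0], [0, 0, 0, 0, 0, 0], [0, 0, 0, 0, 0, 0], [0, 0, 0, 0, 0, 0], [0, 0, 0, 0, 0, 0], [0, 0, 0, 0, 0, 0], [0, 0, 0, 0, 0, 0], [0, 0, 0, 0, 0, 0], [0, 0, 0, 0, 0, 0]],
], claw=-1)

```text
time: 2.57
tool_pos: [0.4984, 0.4329, 0.0236]
tool_rot: [0.001, 0.152, 0.988, 0.001]
contact_force: [-2.2, -1.2, 5.7]
gripper_width: 0.516
grasp_force: 60.4
```

Request:
play_rows([
  [[0, 0, -15, 0, 0, 0], [0, 0, -40, 0, 0, 0], [0, 0, -70, 0, 0, 0], [0, 0, -100, 0, 0, 0], [0, 0, -120, 0, 0, 0], [0, 0, -130, 0, 0, 0], [0, 0, -130, 0, 0, 0], [0, 0, -130, 0, 0, 0]],
])

```text
time: 3.23
tool_pos: [0.4971, 0.4323, 0.1514]
tool_rot: [0.0, 0.152, 0.988, 0.0]
contact_force: [0.7, -0.2, -1.8]
gripper_width: 0.51
grasp_force: 61.0
```

```bash
python3 to.py .443,.197,.151
```

```text
t 3.23 pos [0.4971 0.4323 0.1514] shift [ -19.2 -240.7    0.3] tilt deg [ 0.01  0.01 -0.  ] w 0.51 F [ 0.7 -0.2 -1.8]
```

Request:
play_rows([
  [[-1, -15, 0, 0, 0, 0], [-4, -45, 0, 0, 0, 0], [-6, -80, 0, 0, 0, 0], [-9, -115, 0, 0, 0, 0], [-12, -150, 0, 0, 0, 0], [-15, -185, 0, 0, 0, 0], [-17, -215, 0, 0, 0, 0], [-19, -235, 0, 0, 0, 0], [-19, -241, 0, 0, 0, 0], [-19, -241, 0, 0, 0, 0], [-19, -241, 0, 0, 0, 0]],
])

```text
time: 4.15
tool_pos: [0.4423, 0.197, 0.1501]
tool_rot: [-0.001, 0.153, 0.988, -0.0]
contact_force: [-0.3, 0.7, -1.3]
gripper_width: 0.512
grasp_force: 61.2
```

```bash
python3 - <<'E'
from h import *
from to import to
to(.443,.197,.030)
c=cam("wrist");p,d=vision.grab_frame("wrist")
a=np.linspace(0,2*np.pi,60)
for r,z,x,y in[(.043,.008,.443,.197),(.056,.008,.596,.127)]:
    P=np.c_[x+r*np.cos(a),y+r*np.sin(a),0*a+z]
    cv2.polylines(p,[proj(c,P).round().astype(int)],True,(0,0,255))
cv2.imwrite("pics/w2.png",p)
E
```

```text
t 4.15 pos [0.4423 0.197  0.1501] shift [ -0.9   0.2 120.1] tilt deg [-0.02 -0.1   0.  ] w 0.512 F [-0.3  0.7 -1.3]
```

View pics/w2.png

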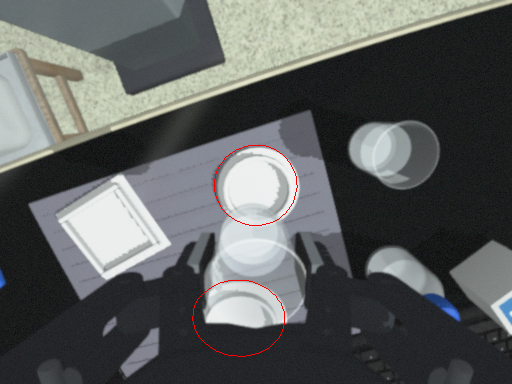

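The overlay coincides with the small holder at (256,185), with the beaker held upright above it. Lowering now.

Request:
play_rows([
  [[0, 0, 30, 0, 0, 0], [0, 0, 65, 0, 0, 0], [0, 0, 95, 0, 0, 0], [0, 0, 108, 0, 0, 0], [0, 0, 114, 0, 0, 0], [0, 0, 117, 0, 0, 0], [0, 0, 117, 0, 0, 0], [0, 0, 117, 0, 0, 0]],
])

```text
time: 4.87
tool_pos: [0.444, 0.1975, 0.0356]
tool_rot: [0.001, 0.152, 0.988, 0.001]
contact_force: [-1.0, -0.1, -0.6]
gripper_width: 0.506
grasp_force: 61.2
```

Request:
play_rows([
  [[0, 0, 1, 0, 0, 0], [0, 0, 2, 0, 0, 0], [0, 0, 2, 0, 0, 0], [0, 0, 2, 0, 0, 0]],
])

```text
time: 5.2
tool_pos: [0.4431, 0.1969, 0.0328]
tool_rot: [0.0, 0.152, 0.988, 0.0]
contact_force: [0.2, -0.3, -0.8]
gripper_width: 0.507
grasp_force: 61.2
```

Request:
play_rows([
  [[0, 0, 1, 0, 0, 0], [0, 0, 1, 0, 0, 0], [0, 0, 1, 0, 0, 0]],
])

```text
time: 5.45
tool_pos: [0.4432, 0.1969, 0.0317]
tool_rot: [0.0, 0.152, 0.988, 0.0]
contact_force: [-0.7, -0.7, 1.8]
gripper_width: 0.513
grasp_force: 61.3
```

Request:
play_rows([
  [[0, 0, 1, 0, 0, 0], [0, 0, 1, 0, 0, 0], [0, 0, 1, 0, 0, 0]],
])

```text
time: 5.7
tool_pos: [0.4434, 0.1968, 0.0316]
tool_rot: [0.0, 0.152, 0.988, -0.0]
contact_force: [-2.8, -1.8, 7.7]
gripper_width: 0.51
grasp_force: 61.9
```

Request:
play_rows([
  [[0, 0, 1, 0, 0, 0], [0, 0, 1, 0, 0, 0], [0, 0, 1, 0, 0, 0]],
])

```text
time: 5.95
tool_pos: [0.4436, 0.1968, 0.0316]
tool_rot: [0.0, 0.152, 0.988, -0.0]
contact_force: [-5.6, -3.2, 12.8]
gripper_width: 0.504
grasp_force: 62.5
```

Contact is clear. I'll ease back 1.5 mm, then open.

Request:
play_rows([
  [[0, 0, -1.5, 0, 0, 0], [0, 0, -1.5, 0, 0, 0]],
])

```text
time: 6.12
tool_pos: [0.4434, 0.1969, 0.0316]
tool_rot: [0.001, 0.152, 0.988, 0.0]
contact_force: [-1.5, -1.1, 6.1]
gripper_width: 0.507
grasp_force: 61.7
```

Request:
play_rows([
  [[0, 0, 0, 0, 0, 0], [0, 0, 0, 0, 0, 0], [0, 0, 0, 0, 0, 0], [0, 0, 0, 0, 0, 0], [0, 0, 0, 0, 0, 0], [0, 0, 0, 0, 0, 0], [0, 0, 0, 0, 0, 0], [0, 0, -10, 0, 0, 0], [0, 0, -35, 0, 0, 0], [0, 0, -70, 0, 0, 0], [0, 0, -105, 0, 0, 0], [0, 0, -130, 0, 0, 0]],
], claw=1)

```text
time: 7.12
tool_pos: [0.4437, 0.1971, 0.1649]
tool_rot: [0.002, 0.152, 0.988, 0.001]
contact_force: [0.9, 0.4, 0.5]
gripper_width: 1.0
grasp_force: 0.0
```

Request:
play_rows([
  [[0, 0, 0, 0, 0, 0], [0, 0, 0, 0, 0, 0]],
])

```text
time: 7.28
tool_pos: [0.4442, 0.1972, 0.1638]
tool_rot: [0.002, 0.152, 0.988, 0.001]
contact_force: [-0.6, 0.5, 0.5]
gripper_width: 0.998
grasp_force: 0.0
```

```bash
python3 to.py .437,.322,.16
```

```text
t 7.28 pos [0.4442 0.1972 0.1638] shift [ 44.5 116.8   3.9] tilt deg [ 0.17  0.26 -0.  ] w 0.998 F [-0.6  0.5  0.5]
```

Request:
play_rows([
  [[13, 35, 1, 0, 0, 0], [27, 70, 2, 0, 0, 0], [38, 100, 3, 0, 0, 0], [44, 117, 4, 0, 0, 0], [44, 117, 4, 0, 0, 0], [44, 117, 4, 0, 0, 0], [44, 117, 4, 0, 0, 0]],
])

```text
time: 7.87
tool_pos: [0.4354, 0.3207, 0.1555]
tool_rot: [-0.001, 0.152, 0.988, -0.001]
contact_force: [-0.1, -0.3, -0.9]
gripper_width: 1.003
grasp_force: 0.0
```

```bash
python3 - <<'E'
from h import *
from to import to
to(.437,.322,.026)
c=cam("wrist");p,d=vision.grab_frame("wrist")
a=np.linspace(0,2*np.pi,60)
for r,z,x,y in[(.0245,.0,.437,.322),(.0275,.072,.437,.322),(.021,.008,.4434,.1969)]:
    P=np.c_[x+r*np.cos(a),y+r*np.sin(a),0*a+z]
    cv2.polylines(p,[proj(c,P).round().astype(int)],True,(0,0,255))
cv2.imwrite("pics/w3.png",p)
E
```

```text
t 7.87 pos [0.4354 0.3207 0.1555] shift [ -1.4   2.  129.5] tilt deg [-0.13 -0.09  0.  ] w 1.003 F [-0.1 -0.3 -0.9]
```

View pics/w3.png

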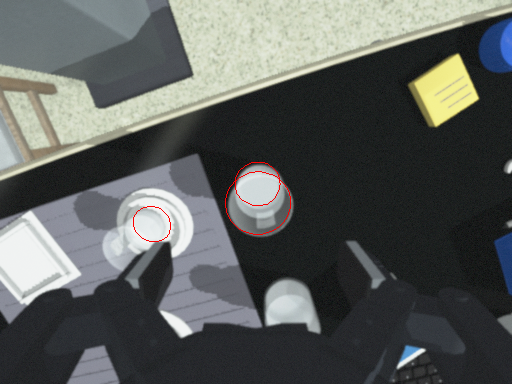

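The small beaker stands in its holder at (152,225), and the estimate matches the large beaker at (259,200). I'll descend and grip it.

Request:
play_rows([
  [[-1, 1.5, 35, 0, 0, 0], [-1, 1.5, 70, 0, 0, 0], [-1, 1.5, 100, 0, 0, 0], [-1, 1.5, 120, 0, 0, 0], [-1, 1.5, 130, 0, 0, 0], [-1, 1.5, 130, 0, 0, 0], [-1, 1.5, 130, 0, 0, 0]],
])

```text
time: 8.5
tool_pos: [0.4379, 0.3223, 0.0272]
tool_rot: [0.0, 0.153, 0.988, -0.0]
contact_force: [0.6, -0.5, 0.6]
gripper_width: 1.001
grasp_force: 0.0
```

Request:
play_rows([
  [[0, 0, 0, 0, 0, 0], [0, 0, 0, 0, 0, 0], [0, 0, 0, 0, 0, 0], [0, 0, 0, 0, 0, 0], [0, 0, 0, 0, 0, 0], [0, 0, 0, 0, 0, 0], [0, 0, 0, 0, 0, 0], [0, 0, 0, 0, 0, 0], [0, 0, 0, 0, 0, 0]],
], claw=-1)

```text
time: 9.25
tool_pos: [0.439, 0.3235, 0.0291]
tool_rot: [0.002, 0.152, 0.988, 0.001]
contact_force: [-0.7, 0.3, 5.6]
gripper_width: 0.617
grasp_force: 62.2
```

Request:
play_rows([
  [[0, 0, -15, 0, 0, 0], [0, 0, -40, 0, 0, 0], [0, 0, -70, 0, 0, 0], [0, 0, -100, 0, 0, 0], [0, 0, -120, 0, 0, 0], [0, 0, -130, 0, 0, 0], [0, 0, -130, 0, 0, 0], [0, 0, -130, 0, 0, 0]],
])

```text
time: 9.92
tool_pos: [0.4373, 0.3227, 0.1565]
tool_rot: [0.0, 0.152, 0.988, -0.0]
contact_force: [0.2, 0.5, -0.4]
gripper_width: 0.623
grasp_force: 62.9
```

```bash
python3 to.py .596,.127,.157
```

```text
t 9.92 pos [0.4373 0.3227 0.1565] shift [-210.3 -138.9   -0.5] tilt deg [-0.  0.  0.] w 0.623 F [ 0.2  0.5 -0.4]
```

Request:
play_rows([
  [[-12, -8, 0, 0, 0, 0], [-36, -24, 0, 0, 0, 0], [-65, -43, 0, 0, 0, 0], [-95, -63, 0, 0, 0, 0], [-125, -83, 0, 0, 0, 0], [-155, -103, 0, 0, 0, 0], [-182, -120, 0, 0, 0, 0], [-202, -134, 0, 0, 0, 0], [-210, -139, 0, 0, 0, 0], [-210, -139, 0, 0, 0, 0], [-210, -139, 0, 0, 0, 0], [-210, -139, 0, 0, 0, 0]],
])

```text
time: 10.92
tool_pos: [0.5945, 0.128, 0.1555]
tool_rot: [-0.001, 0.152, 0.988, -0.0]
contact_force: [-0.9, 0.1, -1.1]
gripper_width: 0.614
grasp_force: 62.9
```

```bash
python3 to.py .596,.127,.035
```

```text
t 10.92 pos [0.5945 0.128  0.1555] shift [ -2.   -0.5 120.5] tilt deg [-0.03 -0.14  0.  ] w 0.614 F [-0.9  0.1 -1.1]
```

Request:
play_rows([
  [[-1, 0, 30, 0, 0, 0], [-1, 0, 65, 0, 0, 0], [-1, 0, 95, 0, 0, 0], [-1, 0, 107, 0, 0, 0], [-1, 0, 112, 0, 0, 0], [-1, 0, 115, 0, 0, 0], [-1, 0, 115, 0, 0, 0], [-1, 0, 115, 0, 0, 0]],
])

```text
time: 11.58
tool_pos: [0.5983, 0.1271, 0.0441]
tool_rot: [0.002, 0.152, 0.988, 0.0]
contact_force: [0.1, 0.8, -0.0]
gripper_width: 0.619
grasp_force: 62.9
```

Request:
play_rows([
  [[0, 0, 1, 0, 0, 0], [0, 0, 2, 0, 0, 0], [0, 0, 2, 0, 0, 0], [0, 0, 2, 0, 0, 0]],
])

```text
time: 11.92
tool_pos: [0.5971, 0.1266, 0.0403]
tool_rot: [0.0, 0.152, 0.988, 0.0]
contact_force: [-0.1, -0.3, -0.8]
gripper_width: 0.61
grasp_force: 62.9
```

Request:
play_rows([
  [[0, 0, 1, 0, 0, 0], [0, 0, 1, 0, 0, 0], [0, 0, 1, 0, 0, 0]],
])

```text
time: 12.17
tool_pos: [0.5967, 0.1266, 0.0387]
tool_rot: [-0.0, 0.152, 0.988, -0.0]
contact_force: [-1.5, 0.7, -1.3]
gripper_width: 0.616
grasp_force: 62.9
```

Request:
play_rows([
  [[0, 0, 1, 0, 0, 0], [0, 0, 1, 0, 0, 0], [0, 0, 1, 0, 0, 0]],
])

```text
time: 12.42
tool_pos: [0.5967, 0.1267, 0.0376]
tool_rot: [-0.0, 0.152, 0.988, -0.0]
contact_force: [0.0, 0.6, -1.2]
gripper_width: 0.62
grasp_force: 62.9
```

Request:
play_rows([
  [[0, 0, 1, 0, 0, 0], [0, 0, 1, 0, 0, 0], [0, 0, 1, 0, 0, 0]],
])

```text
time: 12.67
tool_pos: [0.5971, 0.1267, 0.0372]
tool_rot: [0.0, 0.152, 0.988, 0.0]
contact_force: [-0.8, -0.3, 0.4]
gripper_width: 0.615
grasp_force: 62.9
```

Request:
play_rows([
  [[0, 0, 1, 0, 0, 0], [0, 0, 1, 0, 0, 0], [0, 0, 1, 0, 0, 0]],
])

```text
time: 12.92
tool_pos: [0.5974, 0.1266, 0.0371]
tool_rot: [0.0, 0.152, 0.988, -0.0]
contact_force: [-3.2, 0.2, 5.5]
gripper_width: 0.616
grasp_force: 63.1
```

Request:
play_rows([
  [[0, 0, 0, 0, 0, 0], [0, 0, 0, 0, 0, 0], [0, 0, 0, 0, 0, 0], [0, 0, 0, 0, 0, 0], [0, 0, 0, 0, 0, 0], [0, 0, 0, 0, 0, 0], [0, 0, -10, 0, 0, 0], [0, 0, -35, 0, 0, 0], [0, 0, -70, 0, 0, 0], [0, 0, -110, 0, 0, 0], [0, 0, -150, 0, 0, 0], [0, 0, -180, 0, 0, 0]],
], claw=1)

```text
time: 13.92
tool_pos: [0.5977, 0.1268, 0.2208]
tool_rot: [0.002, 0.152, 0.988, 0.001]
contact_force: [0.9, 0.5, 0.7]
gripper_width: 0.999
grasp_force: 0.0
```

```bash
python3 to.py .40,.12,.22; python3 to.py .448,-.163,.22
```

```text
t 13.92 pos [0.5977 0.1268 0.2208] shift [ 1.865e+02 -6.600e+01 -1.000e-01] tilt deg [ 0.1   0.25 -0.  ] w 0.999 F [0.9 0.5 0.7]
t 13.92 pos [0.5977 0.1268 0.2208] shift [  55.5 -321.4   -0. ] tilt deg [ 0.1   0.25 -0.  ] w 0.999 F [0.9 0.5 0.7]
```

Request:
play_rows([
  [[35, -12, 0, 0, 0, 0], [72, -26, 0, 0, 0, 0], [110, -39, 0, 0, 0, 0], [148, -52, 0, 0, 0, 0], [175, -62, 0, 0, 0, 0], [186, -66, 0, 0, 0, 0], [180, -80, 0, 0, 0, 0], [165, -110, 0, 0, 0, 0], [147, -145, 0, 0, 0, 0], [129, -180, 0, 0, 0, 0], [111, -215, 0, 0, 0, 0], [93, -250, 0, 0, 0, 0]],
])

```text
time: 14.92
tool_pos: [0.4329, -0.0855, 0.2169]
tool_rot: [0.001, 0.152, 0.988, -0.0]
contact_force: [0.6, -0.4, -0.0]
gripper_width: 1.0
grasp_force: 0.0
```

```bash
python3 to.py .448,-.163,.22
```

```text
t 14.92 pos [ 0.4329 -0.0855  0.2169] shift [-37.8 -69.3  -3. ] tilt deg [ 0.    0.12 -0.  ] w 1.0 F [ 0.6 -0.4 -0. ]
```

Request:
play_rows([
  [[-18, -33, -1, 0, 0, 0], [-33, -60, -2, 0, 0, 0], [-38, -69, -3, 0, 0, 0], [-38, -69, -3, 0, 0, 0], [-38, -69, -3, 0, 0, 0], [-38, -69, -3, 0, 0, 0]],
])

```text
time: 15.42
tool_pos: [0.4482, -0.1597, 0.2189]
tool_rot: [-0.0, 0.152, 0.988, 0.0]
contact_force: [-0.3, -0.3, 0.5]
gripper_width: 1.005
grasp_force: 0.0
```

```bash
python3 - <<'E'
from h import *
from to import to
to(.448,-.163,.111)
c=cam("wrist");p,d=vision.grab_frame("wrist")
a=np.linspace(0,2*np.pi,60)
for r,z,x,y in[(.012,.007,.448,-.163),(.012,.168,.448,-.163),(.0245,.008,.597,.127)]:
    P=np.c_[x+r*np.cos(a),y+r*np.sin(a),0*a+z]
    cv2.polylines(p,[proj(c,P).round().astype(int)],True,(0,0,255))
cv2.imwrite("pics/w4.png",p)
p,d=vision.grab_frame("top");cv2.imwrite("pics/t4.png",p)
E
```

```text
t 15.42 pos [ 0.4482 -0.1597  0.2189] shift [ -0.8  -3.2 107.9] tilt deg [ 0.03 -0.01  0.  ] w 1.005 F [-0.3 -0.3  0.5]
```

View pics/w4.png

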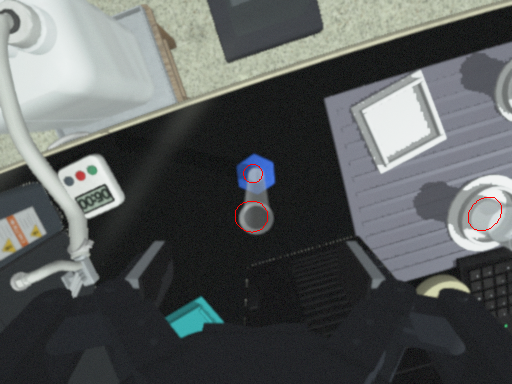

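View pics/t4.png

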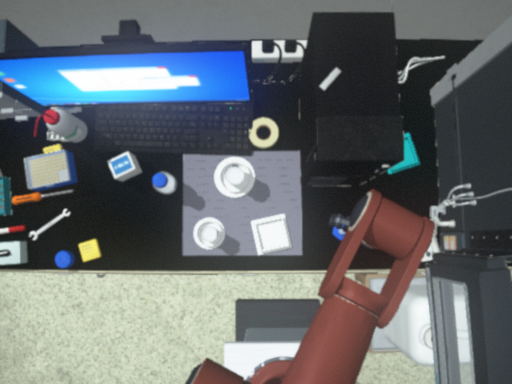

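Wrist view: the cylinder's top is at (257,216) and its foot at (255,173), about 3 mm to the tool's +y of my mark, so it lies right under the tool. The top view shows both beakers standing in their holders.

Request:
play_rows([
  [[0, 0, 30, 0, 0, 0], [0, 0, 60, 0, 0, 0], [0, 0, 85, 0, 0, 0], [0, 0, 102, 0, 0, 0], [0, 0, 108, 0, 0, 0], [0, 0, 108, 0, 0, 0], [0, 0, 108, 0, 0, 0]],
])

```text
time: 16.1
tool_pos: [0.4488, -0.1605, 0.1116]
tool_rot: [0.0, 0.152, 0.988, -0.0]
contact_force: [-0.3, -0.3, -0.3]
gripper_width: 0.996
grasp_force: 0.0
```

Request:
play_rows([
  [[0, 0, 0, 0, 0, 0], [0, 0, 0, 0, 0, 0], [0, 0, 0, 0, 0, 0], [0, 0, 0, 0, 0, 0], [0, 0, 0, 0, 0, 0], [0, 0, 0, 0, 0, 0], [0, 0, 0, 0, 0, 0], [0, 0, 0, 0, 0, 0], [0, 0, 0, 0, 0, 0], [0, 0, 0, 0, 0, 0], [0, 0, 0, 0, 0, 0], [0, 0, 0, 0, 0, 0]],
], claw=-1)

```text
time: 17.1
tool_pos: [0.4488, -0.1611, 0.1114]
tool_rot: [0.001, 0.152, 0.988, -0.0]
contact_force: [1.0, 0.6, 5.7]
gripper_width: 0.273
grasp_force: 59.0
```

Request:
play_rows([
  [[0, 0, -10, 0, 0, 0], [0, 0, -30, 0, 0, 0], [0, 0, -50, 0, 0, 0], [0, 0, -60, 0, 0, 0], [0, 0, -60, 0, 0, 0], [0, 0, -60, 0, 0, 0], [0, 0, -60, 0, 0, 0]],
])

```text
time: 17.68
tool_pos: [0.4475, -0.1606, 0.1693]
tool_rot: [-0.001, 0.152, 0.988, 0.0]
contact_force: [1.0, -0.2, -0.5]
gripper_width: 0.268
grasp_force: 58.7
```

```bash
python3 to.py .440,.028,.171
```

```text
t 17.68 pos [ 0.4475 -0.1606  0.1693] shift [ 64.  177.6  -1.5] tilt deg [ 0.02 -0.14  0.  ] w 0.268 F [ 1.  -0.2 -0.5]
```

Request:
play_rows([
  [[4, 10, 0, 0, 0, 0], [12, 33, 0, 0, 0, 0], [22, 62, 0, 0, 0, 0], [33, 92, 0, 0, 0, 0], [44, 122, 0, 0, 0, 0], [54, 150, 0, 0, 0, 0], [61, 170, 0, 0, 0, 0], [64, 178, 0, 0, 0, 0], [64, 178, 0, 0, 0, 0], [64, 178, 0, 0, 0, 0], [64, 178, 0, 0, 0, 0]],
])

```text
time: 18.6
tool_pos: [0.4407, 0.0273, 0.1704]
tool_rot: [-0.0, 0.153, 0.988, -0.0]
contact_force: [-0.0, 0.3, -0.9]
gripper_width: 0.269
grasp_force: 59.0
```

```bash
python3 - <<'E'
from h import *
from to import to
to(.440,.028,.119)
c=cam("wrist");p,d=vision.grab_frame("wrist")
a=np.linspace(0,2*np.pi,60)
for r,z,x,y in[(.035,.018,.44,.028)]:
    P=np.c_[x+r*np.cos(a),y+r*np.sin(a),0*a+z]
    cv2.polylines(p,[proj(c,P).round().astype(int)],True,(0,0,255))
cv2.imwrite("pics/w5.png",p)
E
```

```text
t 18.6 pos [0.4407 0.0273 0.1704] shift [ 0.9  0.4 51.4] tilt deg [-0.04 -0.03  0.  ] w 0.269 F [-0.   0.3 -0.9]
```

View pics/w5.png

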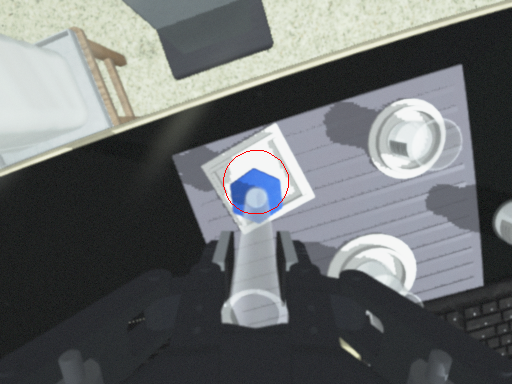

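The square holder's corners, (202,167), (278,124), (315,194) and (240,233), put its centre at about (259,180), against my mark at (256,182). I'll lower with a small correction of about 2 mm.

Request:
play_rows([
  [[1, 1, 12, 0, 0, 0], [2, 2, 28, 0, 0, 0], [2, 2, 40, 0, 0, 0], [2, 2, 46, 0, 0, 0], [2, 2, 48, 0, 0, 0], [2, 2, 48, 0, 0, 0], [2, 2, 48, 0, 0, 0]],
])

```text
time: 19.23
tool_pos: [0.4399, 0.0304, 0.1231]
tool_rot: [0.0, 0.152, 0.988, 0.0]
contact_force: [-0.1, -0.0, -0.6]
gripper_width: 0.266
grasp_force: 58.9
```

Request:
play_rows([
  [[0, 0, 1, 0, 0, 0], [0, 0, 2, 0, 0, 0], [0, 0, 2, 0, 0, 0], [0, 0, 2, 0, 0, 0]],
])

```text
time: 19.57
tool_pos: [0.4398, 0.0306, 0.1211]
tool_rot: [0.0, 0.152, 0.988, 0.0]
contact_force: [0.3, -0.4, -0.7]
gripper_width: 0.272
grasp_force: 58.9
```

Request:
play_rows([
  [[0, 0, 1, 0, 0, 0], [0, 0, 1, 0, 0, 0], [0, 0, 1, 0, 0, 0]],
])

```text
time: 19.82
tool_pos: [0.44, 0.0306, 0.1204]
tool_rot: [0.001, 0.152, 0.988, 0.0]
contact_force: [0.6, 1.1, 2.0]
gripper_width: 0.268
grasp_force: 59.1
```

Request:
play_rows([
  [[0, 0, 0.5, 0, 0, 0], [0, 0, 0.5, 0, 0, 0], [0, 0, 0.5, 0, 0, 0]],
])

```text
time: 20.07
tool_pos: [0.4402, 0.0306, 0.1203]
tool_rot: [0.001, 0.152, 0.988, 0.0]
contact_force: [-0.8, -0.2, 5.4]
gripper_width: 0.266
grasp_force: 59.3
```

Request:
play_rows([
  [[0, 0, 0, 0, 0, 0], [0, 0, 0, 0, 0, 0], [0, 0, 0, 0, 0, 0], [0, 0, 0, 0, 0, 0], [0, 0, 0, 0, 0, 0], [0, 0, 0, 0, 0, 0], [0, 0, 0, 0, 0, 0], [0, 0, 0, 0, 0, 0], [0, 0, 0, 0, 0, 0], [0, 0, -10, 0, 0, 0], [0, 0, -35, 0, 0, 0], [0, 0, -70, 0, 0, 0]],
], claw=1)

```text
time: 21.07
tool_pos: [0.4374, 0.0308, 0.1874]
tool_rot: [-0.003, 0.152, 0.988, -0.0]
contact_force: [0.9, -0.4, -0.6]
gripper_width: 1.0
grasp_force: 0.0
```

Request:
play_rows([
  [[0, 0, -30, 0, 0, 0], [0, 0, -60, 0, 0, 0], [0, 0, -80, 0, 0, 0], [0, 0, -80, 0, 0, 0], [0, 0, -80, 0, 0, 0], [0, 0, -80, 0, 0, 0]],
])

```text
time: 21.57
tool_pos: [0.4391, 0.0306, 0.2685]
tool_rot: [-0.001, 0.152, 0.988, -0.0]
contact_force: [-0.4, -0.5, -0.0]
gripper_width: 0.998
grasp_force: 0.0
```

```bash
python3 - <<'E'
from h import *
w=vision.grab_frame("wrist")[0]; t=vision.grab_frame("side")[0]
cv2.imwrite("pics/w6.png",np.hstack([cv2.resize(w,(400,300)),cv2.resize(t[130:310,180:340],(400,450))[:300]]))
print(manip.state()["time"])
E
```

```text
21.6667
```

View pics/w6.png

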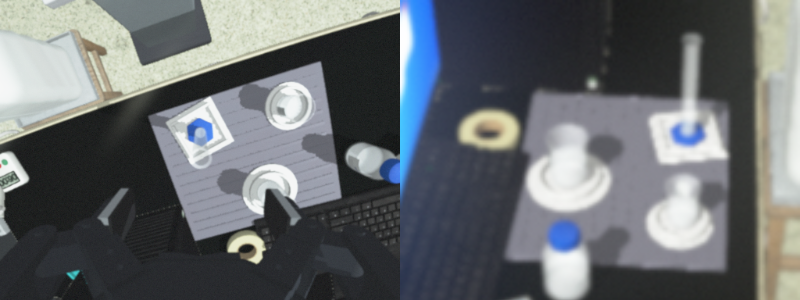

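All three pieces stand upright in their own holders: in the left half, cylinder at (200,130), small beaker at (290,104) and large beaker at (270,188). The gripper is clear of them.

```bash
python3 -c "
from h import *
print(order.job_done())"
```

```text
the job is handed in; nothing more can be done
None
```

The small beaker, large beaker and measuring cylinder were set down in that order, each upright in its own white holder. I did not touch the bottle or carton, and handed the job in at about 22 s.

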